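Click the hob's heat dial to the green mark

ROBOT

A 6-joint arm with a two-finger parallel gripper is mounted at the origin on a cart in front of the work surface, level with it; the furniture and walls round the work are solid. World frame = base frame: x ahead of the robot, y to its left, z up, the work surface at z = 0. Lengths are in m, angles in degrees, forces in N, time in s.
With the tool pointing down it reaches from about 0.35 to 0.875 m from the base axis. Payload 4.2 kg.
Tool frame: the origin (TCP) lies at the very end of the fingers, on their centre line; the grasp point (between the pads) lies 19 mm behind it; z points along the fingers, y is the line along which they close (so a half turn about z gives the same grasp; the last joint's range is limited). The gripper opens to 87 mm and grips with 3 to 60 N. Pads are 19 mm wide; open, the fingers measure 117 mm over their backs; the gripper's body (75 mm by 190 mm) begins 51 mm behind the grasp point.
Start: joints at [81.452, 22.042, 0.453, 0, -68.411, -14.817], TCP at [0.248, 0.574, 0.223] pointing down, gripper open.
Joint ranges: [-179.83, 179.83], [-69.29, 118.12], [-61.27, 80.66], [-181.25, 117.63], [-171.15, -9.14], [-177.46, 177.46]. Speed limits (degrees/s): [159.86, 159.86, 180, 180, 180, 180].

INTERFACE

Orientations are given as a 3x3 rotation matrix whose columns are the frame's x, y, z axes.
In Python, from station import sense, cams, r gives the robot as it stands. The module is installed in compiled form; this text tells all that it offers.
- The arm moves only by the tool step_arm, never from a script. Its argument "targets" is text: rows parted by semicolons, each of 4 numbers parted by spaces: the shift along the tool's x, y, z in cm, then the turn about the tool's z in degrees. In form: x y z turn; .... A call has 1 to 12 rows; each row shifts and turns the commanded pose from where the row before left it, along the tool's axes as they then stand; what a row does not reach is not made up. A row lasts 1/12 s, in which the tool goes at most 41.7 mm and 7.16 degrees, less where a joint would pass 70% of its speed; a pose out of reach is approached as far as the arm can. A call with a gripper value outside its range is refused whole. "claw" is the finger opening in cm, from 0 to 8.7, set as the call begins (left out, the last holds). The fingers move at their own pace and stop on an object; the grip force is fixed at half the most. Time passes only in rows, so rows that do not move let the fingers close. It gives the time, the measured TCP pose, the force, the opening and the grip force at its end, in the units of the state.
- sense(): the state, without advancing time (a new reading comes with each control period).
- cams.capture(name): name is "scene" or "top" or "wrist"; returns a dict with "frame" (420x560x3 uint8, blue, green, red), "vertical_fov" (degrees; the focal length in pixels is half the picture's height over the tangent of half this angle, whatever the lens; pixels are square), "cx", "cy" (the principal point, pixels), "dist_coeffs" ([k1, k2, p1, p2, k3] as OpenCV has them; the pictures are not rectified), "eye" and "rotation" of the camera in the world; the wrist camera has in their place "tool_from_camera" (4x4, takes a point from camera to tool coordinates, whose origin is the TCP and whose axes are the flange's). Camera axes: x right, y down, z forward; pixel columns grow to the right and rows downward; lengths in m; the calibration is good to about 2 mm. A picture is of the moment at which its call begins: read the wrist's pose just before it. There is no depth.
- r.finish_job(): hands the job in; it is judged then, once.
The state is a dict: "time_s": time; "joints": joint angles; "joint_velocities": joint speeds; "effort": joint torques, N m; "tcp_pos": TCP position; "ee_rot": TCP orientation; "wrist_force": force on the tool from outside, world axes, zero at the start; "moment": the same for the moment, N m; "gripper_width": opening from 0.0 (shut) to 1.0 (fully open); "gripper_force": force on a finger pad.
Only numpy, scipy, OpenCV 4.12 (cv2) and the standard library are available. Lean on these libraries where they do the work, as an engineer would, in place of code of your own. Each camera call takes 0.05 s, during which the arm holds its last target. There are 200 camera calls.

TASK

Set the portable hob to the green mark: with a fingertip on its round dial, turn it clockwise by friction until the orange pointer clicks into the notch at the green mark, then let go. Do not pick up or push anything else; the saucepan on the hob and the salt shaker and lime beside it stay where they are.

Things in the scene. Friction and masses are not known exactly. Their poses are not given: they have to be found in the camera images.
- hob: Portable hob, fixed on the worktop: low box 340 mm deep (its x), 270 wide (its y), 45 high. Origin at the centre of its underside; x points from control panel to cooking plate, z up. The nearer 125 mm (-x) is a white panel with the dial, the rest black glass with the saucepan. Six flat marks ring the dial: small black dots, but the fourth, clockwise, is green and larger.
- green_mark (a point): Centre of the green mark (12 mm disc on the panel), 53.5 mm from the dial's axis, at -15 degrees from the hob's x axis. All six marks lie on that circle at +75, +45, +15, -15, -45 and -75 degrees (counter-clockwise seen from above is positive).
- dial_centre (a point): Point on the dial's upright axis, level with its top, 58 mm above the worktop; axes are the hob's and do not turn. The dial: a disc 78 mm across, its top 13 mm above the panel, knurled metal rim; its top is a raised flat rubber ring from 24 to 38 mm from the axis with the orange pointer line on it; the middle is 3 mm lower. Pressed, it yields 0.5 mm per N after the first 1 N, at most 4 mm.
- heat_dial (a joint): Turn of the dial in rad, growing clockwise seen from above; 0 with the pointer at the first mark. Notches at every mark, 30 degrees apart: 0, 0.524, 1.047, 1.571 (green), 2.094, 2.618; let go between two, it springs into the nearer. Leaving a notch takes 2 to 5 N sideways on the rubber ring, pressed with 6 to 8 N. It starts in the first, second or third notch, one to three clicks before green.
- saucepan: Open steel saucepan, 140 mm across, 70 high, loose on the black glass behind the dial; origin at the centre of its underside. Leave alone.
- salt_shaker: Glass salt shaker with steel cap, 44 mm across, 90 high, standing loose on the worktop left of the hob; origin at the centre of its underside. Leave alone.
- lime: Green lime, 48 x 44 x 45 mm, lying loose on the worktop right of the hob; origin at its underside. Leave alone.

How it is judged (in metres and radians):
On the way:
1. a finger on the hob turns the dial towards the green mark (contact force between the fingers and hob above 0.3 N and value of joint heat_dial above 1.2 rad), for 0.04 s.
At the end, for the whole second after the job is handed in: the dial rests in the notch at the green mark (1.571 rad, within 0.1 rad), and the saucepan, salt shaker and lime are within 20 mm of where they started, the first two upright (value of joint heat_dial between 1.471 and 1.671 rad and velocity of joint heat_dial between -0.1 and 0.1 rad/s and distance of each of saucepan, salt_shaker, lime from where it was at the start of the episode below 0.02 m and angle between each of saucepan, salt_shaker's own z axis and vertical below 0.2 rad); the robot touches nothing.
It fails at once if the saucepan was displaced or lifted by more than 20 mm (distance of saucepan from where it was at the start of the episode above 0.02 m).
It fails at once if the salt shaker was displaced or lifted by more than 20 mm (distance of salt_shaker from where it was at the start of the episode above 0.02 m).
It fails at once if the lime was displaced or lifted by more than 20 mm (distance of lime from where it was at the start of the episode above 0.02 m).
It also fails if it takes over 34 s, if anything falls off the work surface, if the arm or the gripper's body presses on something with over 40 N, if the wrist force passes 120 N, or if a joint passes its speed limit or range.

## Working session

There is one attempt and no reset: what is moved stays moved. The work goes in short steps, Python scripts to look and compute and a tool call to move; the robot and the scene stay as the last step left them, time stands still between calls to the robot, and variables do not carry over. Pictures are saved under pics/ and viewed, at most 10 in all, crops included, and the job is handed in when it is done.

Besides the shell and the picture viewer there is one more tool, called after ">>>" as a command line: name --argument value ..., lists and objects as JSON in quotes. step_arm: Moves the arm, as the interface text tells. Its arguments: {"type":"object","properties":{"targets":{"type":"string"},"claw":{"type":"number"}},"required":["targets"]}

```bash
mkdir -p pics; python3 - <<'E'
from station import sense,cams,r
import cv2,numpy as np
s=sense();print(s['time_s'],s['tcp_pos'],s['ee_rot'],s['wrist_force'],s['gripper_width'])
for n in("top","scene"):
    c=cams.capture(n);cv2.imwrite(f'pics/{n}.png',c.pop('frame'));print(c)
    import pickle;pickle.dump(c,open(n+'.pkl','wb'))
E
```

```text
0.0 [0.24760023 0.57320633 0.22144893] [[ 9.17926333e-01 -3.96750091e-01 -7.82885928e-04]
 [-3.96750852e-01 -9.17924046e-01 -2.05094812e-03]
 [ 9.50840334e-05  2.19322994e-03 -9.99997590e-01]] [ 0.00155639 -0.53061824  0.42786503] 0.997125666510626
{'vertical_fov': 55.16271107861999, 'cx': 281.35466257767115, 'cy': 200.22495824113423, 'dist_coeffs': array([0.02717574, 0.        , 0.        , 0.        , 0.        ]), 'eye': array([0.46352239, 0.31868876, 0.95184437]), 'rotation': array([[ 0.00544822, -0.98772673,  0.15609683],
       [-0.99975659, -0.00871758, -0.02026748],
       [ 0.02137952, -0.15594841, -0.9875338 ]])}
{'vertical_fov': 48.95094556350528, 'cx': 273.50261902348865, 'cy': 215.18538984124436, 'dist_coeffs': array([-0.13954649,  0.        ,  0.        ,  0.        ,  0.        ]), 'eye': array([ 0.22869712, -0.48931565,  0.57507338]), 'rotation': array([[ 0.9189437 , -0.18041959,  0.35070107],
       [-0.39375522, -0.47009155,  0.7899182 ],
       [ 0.02234489, -0.86398073, -0.50302883]])}
```

View pics/top.png

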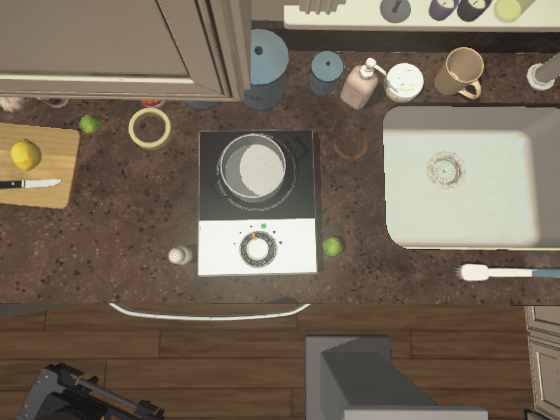

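The top view shows the hob at about (200-317, 130-275), with the dial near (258,249), the green mark near (263,226) and the orange pointer near (253,236). The shaker is at (180,255) and the lime at (332,246). Next I'll enlarge the panel.

```bash
python3 - <<'E'
import cv2
a=cv2.imread('pics/top.png')[210:285,190:325]
cv2.imwrite('pics/crop1.png',cv2.resize(a,None,fx=5.9,fy=5.9,interpolation=cv2.INTER_CUBIC))
E
```

```text
(no output)
```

View pics/crop1.png

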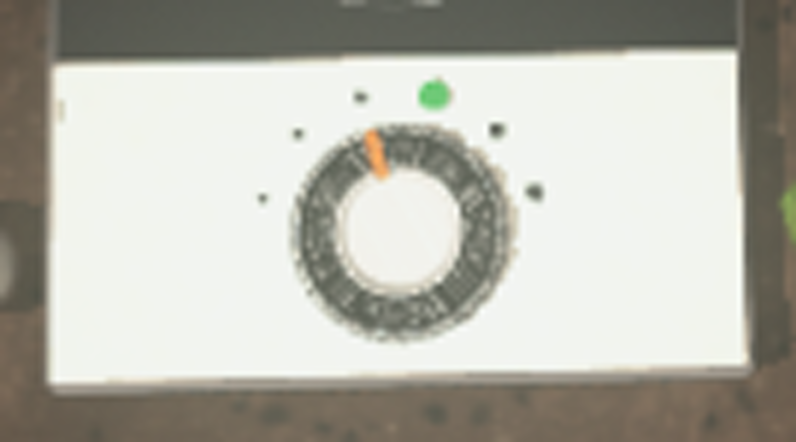

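View pics/scene.png

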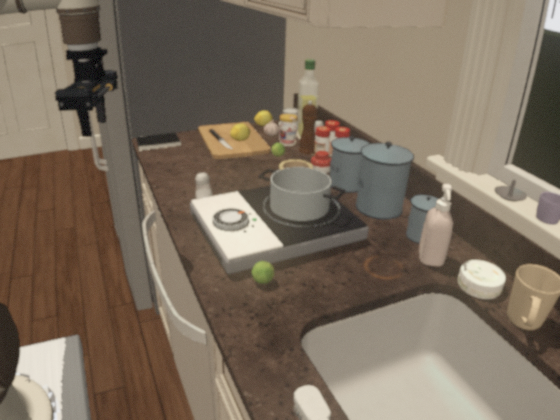

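```bash
cat >geo.py <<'E'
import pickle,numpy as np,cv2
def K(c):
    f=210/np.tan(np.radians(c['vertical_fov']/2));return np.array([[f,0,c['cx']],[0,f,c['cy']],[0,0,1]])
def ray(c,px,z):
    u=cv2.undistortPoints(np.array(px,float).reshape(-1,1,2),K(c),c['dist_coeffs'])[:,0]
    d=np.c_[u,np.ones(len(u))]@c['rotation'].T
    return c['eye']+d*((z-c['eye'][2])/d[:,2])[:,None]
E
python3 - <<'E'
from geo import *
from scipy.optimize import least_squares
c=pickle.load(open('top.pkl','rb'))
cr=lambda p:(np.array(p,float)+.5)/5.9-.5+[190,210]
m=ray(c,cr([(263,198),(298,133),(361,97),(434,95),(497,130),(535,192)]),.045)[:,:2]
a=np.radians([75,45,15,-15,-45,-75])
f=lambda p:(m-p[:2]-.0535*np.c_[np.cos(a+p[2]),np.sin(a+p[2])]).ravel()
q=least_squares(f,[.35,.34,0]);print(q.x[:2],np.degrees(q.x[2]),np.abs(q.fun).max())
d=ray(c,cr([(403,231),(377,155),(400,230)]),.058);print(d)
v=d[1,:2]-q.x[:2];print(np.hypot(*v),np.degrees(np.arctan2(v[1],v[0])-q.x[2]))
print('corners',ray(c,cr([(50,63),(740,50),(748,368),(50,383)]),.045))
print(np.hypot(*q.x[:2]))
E
```

```text
[0.49625697 0.35341889] 1.5704812133239636 0.00034025140697291345
[[0.49602983 0.351518   0.058     ]
 [0.5243152  0.36169475 0.058     ]
 [0.49639436 0.35264372 0.058     ]]
0.02925326897084263 14.863113931425445
corners [[0.55949136 0.48758094 0.045     ]
 [0.56652059 0.22338104 0.045     ]
 [0.44608705 0.22134126 0.045     ]
 [0.43940926 0.48290939 0.045     ]]
0.6092420646874538
```

The third mark carries the pointer, so one click is needed. The dial centre is (0.496, 0.353). I'll move the closed gripper above the near side of the ring.

>>> step_arm --targets "2.92 1.23 0 0;2.92 1.23 0 0;2.92 1.23 0 0;2.92 1.23 0 0;2.92 1.23 0 0;2.92 1.23 0 0;2.92 1.23 0 0;2.92 1.23 0 0;2.92 1.23 0 0;2.92 1.23 0 0;0 0 0 0" --claw 0

```text
time_s: 1.02
tcp_pos: [0.4695, 0.3414, 0.222]
ee_rot: [[0.916, -0.401, -0.001], [-0.401, -0.916, -0.002], [0.0, 0.002, -1.0]]
wrist_force: [0.5, 1.1, 0.0]
gripper_width: 0.246
gripper_force: 0.0
```

>>> step_arm --targets "0 0 1 -5.8;0 0 1 -5.8;0 0 1 -5.8;0 0 1 -5.8;0 0 1 -5.8;0 0 1 -5.8;0 0 1 -5.8;0 0 1 0;0 0 1 0;0 0 1 0;0 0 1 0;0 0 0 0"

```text
time_s: 2.02
tcp_pos: [0.4659, 0.3439, 0.1099]
ee_rot: [[0.956, 0.295, -0.003], [0.295, -0.956, -0.003], [-0.004, 0.002, -1.0]]
wrist_force: [-0.3, 0.3, -0.4]
gripper_width: 0.003
gripper_force: 0.0
```

```bash
python3 - <<'E'
from station import sense,cams
import cv2,numpy as np
s=sense();print(s['time_s'],s['tcp_pos'],s['ee_rot'],s['wrist_force'],s['gripper_width'])
y=np.arctan2(s['ee_rot'][1][0],s['ee_rot'][0][0]);print(np.degrees(y))
t=np.array([.4963,.3532])-.031*np.array([np.cos(y),np.sin(y)]);d=np.r_[t-s['tcp_pos'][:2],0]
print('tool shift mm',1e3*np.array(s['ee_rot']).T@d)
f=[cams.capture(n)['frame'] for n in('top','wrist')]
a=cv2.resize(f[0][190:295,190:330],(400,300),interpolation=cv2.INTER_CUBIC)
cv2.imwrite('pics/b.png',np.hstack([a,cv2.resize(f[1],(400,300))]))
E
```

```text
2.0167 [0.46593278 0.34394491 0.10989664] [[ 0.95551177  0.2949332  -0.00341527]
 [ 0.29492224 -0.9555153  -0.00337267]
 [-0.00425806  0.00221539 -0.99998848]] [-0.33720689  0.30357744 -0.3745316 ] 0.0030061244191602926
17.153034894826856
tool shift mm [ 0.74604867  0.112625   -0.00292724]
```

View pics/b.png

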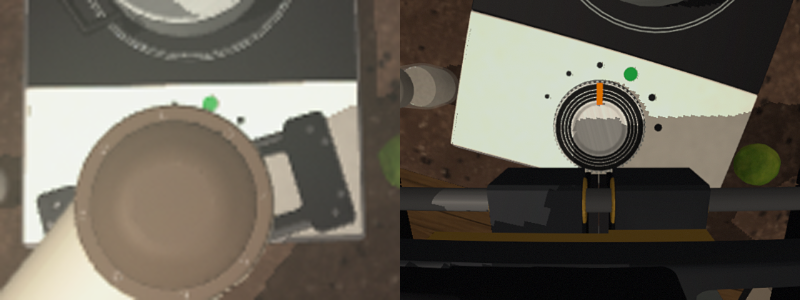

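The wrist view on the right confirms the pointer at the third mark, at (600,90), with green next at (630,74). The fingers are aligned over the near side of the ring. I'll descend slowly.

>>> step_arm --targets "0.07 0.01 1 0;0 0 1 0;0 0 1 0;0 0 1 0;0 0 0.7 0;0 0 0.2 0;0 0 0 0"

```text
time_s: 2.7
tcp_pos: [0.4675, 0.3447, 0.0625]
ee_rot: [[0.955, 0.296, -0.001], [0.296, -0.955, -0.002], [-0.002, 0.001, -1.0]]
wrist_force: [0.4, -0.1, 0.1]
gripper_width: 0.007
gripper_force: 0.0
```

>>> step_arm --targets "0 0 0.1 0;0 0 0.1 0;0 0 0.1 0;0 0 0 0"

```text
time_s: 3.03
tcp_pos: [0.4679, 0.3452, 0.0607]
ee_rot: [[0.955, 0.296, 0.0], [0.296, -0.955, 0.0], [0.0, -0.0, -1.0]]
wrist_force: [0.1, -0.4, -0.3]
gripper_width: 0.002
gripper_force: 0.0
```

>>> step_arm --targets "0 0 0.1 0;0 0 0.1 0;0 0 0.1 0;0 0 0 0"

```text
time_s: 3.37
tcp_pos: [0.4679, 0.3452, 0.0577]
ee_rot: [[0.955, 0.296, 0.0], [0.296, -0.955, 0.0], [0.0, -0.0, -1.0]]
wrist_force: [-0.3, 1.1, 2.0]
gripper_width: 0.005
gripper_force: 0.7
```

>>> step_arm --targets "0 0 0.1 0;0 0 0.1 0;0 0 0 0"

```text
time_s: 3.62
tcp_pos: [0.4679, 0.3452, 0.056]
ee_rot: [[0.955, 0.296, 0.0], [0.296, -0.955, 0.0], [0.0, -0.0, -1.0]]
wrist_force: [-0.7, 0.3, 4.7]
gripper_width: 0.007
gripper_force: 2.2
```

Contact. I'll press about 1.3 mm more, to roughly 7 N, then start the arc.

>>> step_arm --targets "0 0 0.07 0;0 0 0.06 0;0 0 0 0"

```text
time_s: 3.87
tcp_pos: [0.4679, 0.3452, 0.0551]
ee_rot: [[0.955, 0.297, 0.0], [0.297, -0.955, 0.0], [0.0, 0.0, -1.0]]
wrist_force: [-2.7, -0.9, 7.5]
gripper_width: 0.008
gripper_force: 3.5
```

>>> step_arm --targets "0.004 -0.16 0 3;0.004 -0.16 0 3;0.004 -0.16 0 3;0.004 -0.16 0 3;0 0 0 0"

```text
time_s: 4.28
tcp_pos: [0.467, 0.3504, 0.0551]
ee_rot: [[0.996, 0.09, 0.0], [0.09, -0.996, -0.002], [0.0, 0.002, -1.0]]
wrist_force: [1.3, -4.8, 7.6]
gripper_width: 0.007
gripper_force: 3.6
```

```bash
cat >look.py <<'E'
import sys,cv2,numpy as np
from station import sense,cams
s=sense();R=np.array(s['ee_rot']);print(s['tcp_pos'],s['wrist_force'],np.degrees(np.arctan2(R[1,0],R[0,0])))
print('radius',np.hypot(*(np.array(s['tcp_pos'])[:2]-[.4963,.3532])))
f=cams.capture('wrist')['frame'];cv2.imwrite(f'pics/{sys.argv[1]}.png',cv2.resize(f[0:300,80:480],(800,600)))
E
python3 look.py w1
```

```text
[0.46698458 0.35035169 0.0550678 ] [ 1.33489696 -4.83359389  7.55897345] 5.157558427231429
radius 0.029453470735133682
```

View pics/w1.png

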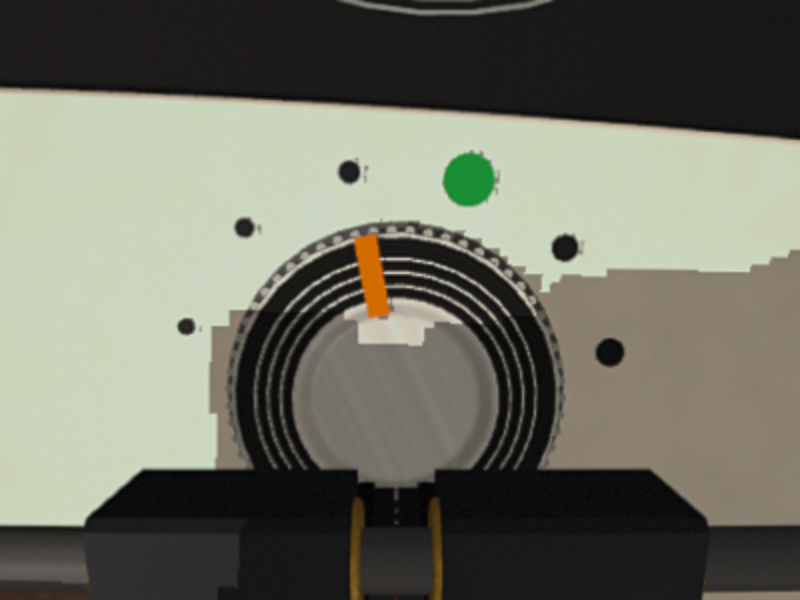

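The pointer at (370,260) is still at the third mark, with about 5 N of sideways load building. I'll press slightly more and continue the arc.

>>> step_arm --targets "0 0 0.04 0;-0.01 -0.16 0 3;-0.01 -0.16 0 3;0.004 -0.16 0 3;0 0 0 0"

```text
time_s: 4.75
tcp_pos: [0.467, 0.3563, 0.055]
ee_rot: [[0.998, -0.067, 0.002], [-0.067, -0.998, 0.001], [0.002, -0.001, -1.0]]
wrist_force: [0.2, -1.1, 6.4]
gripper_width: 0.006
gripper_force: 3.5
```

```bash
python3 look.py w2
```

```text
[0.46700239 0.35634095 0.05496745] [ 0.18348635 -1.05633287  6.35623438] -3.8454647689804777
radius 0.029465498708479927
```

View pics/w2.png

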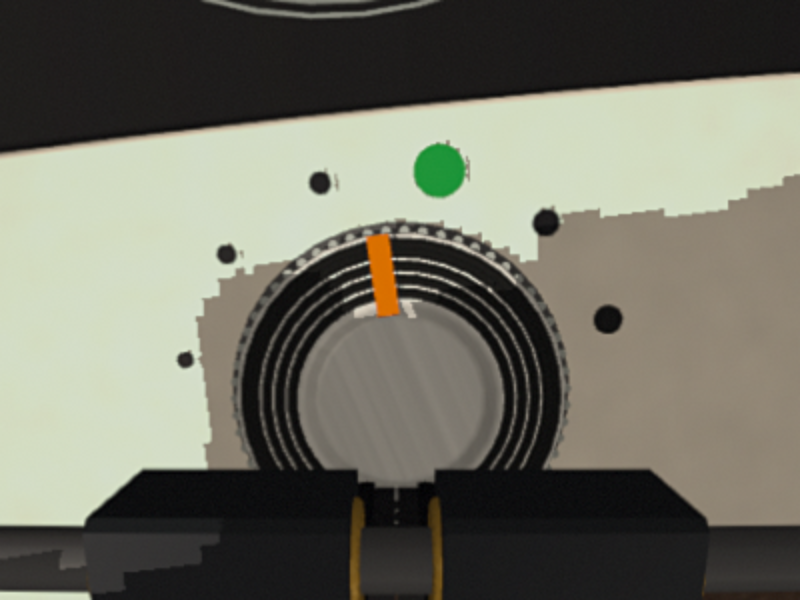

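The pointer at (382,275) has left the third notch and is about 12° into the 30°. I'll continue the arc for about 15°.

>>> step_arm --targets "0.004 -0.16 0 3;0.004 -0.16 0 3;0.004 -0.16 0 3;0.004 -0.16 0 3;0.004 -0.16 0 3;0 0 0 0"

```text
time_s: 5.3
tcp_pos: [0.4693, 0.3652, 0.0553]
ee_rot: [[0.947, -0.323, 0.003], [-0.323, -0.947, 0.003], [0.002, -0.004, -1.0]]
wrist_force: [0.8, -0.9, 6.7]
gripper_width: 0.003
gripper_force: 3.2
```

```bash
python3 look.py w3
```

```text
[0.46926524 0.36524994 0.05533353] [ 0.80859994 -0.88014855  6.71910519] -18.82447352296928
radius 0.029598638652741004
```

View pics/w3.png

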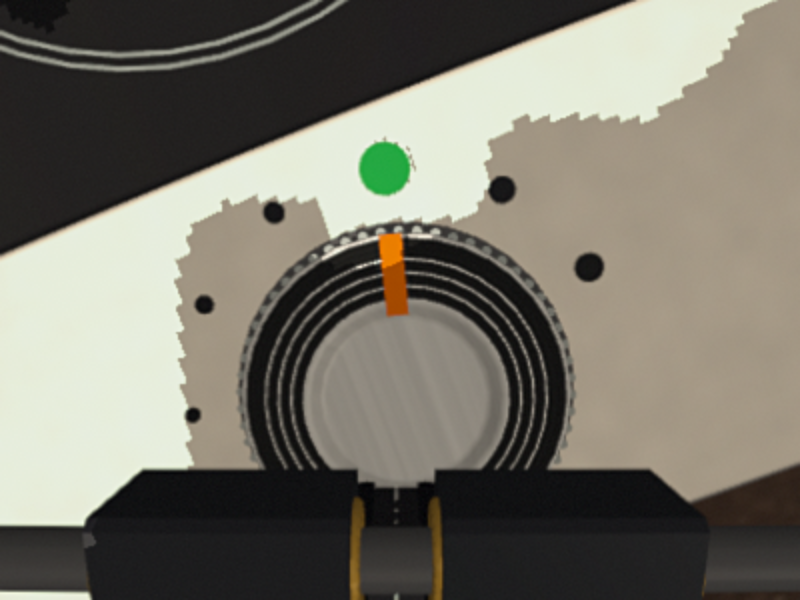

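The pointer at (394,275) lines up with the green mark at (385,168) as seen from the dial centre. I'll let go by lifting straight up.

>>> step_arm --targets "0 0 -0.2 0;0 0 -0.5 0;0 0 -1 0;0 0 -1.5 0;0 0 -1.5 0;0 0 -1.5 0;0 0 0 0;0 0 0 0"

```text
time_s: 6.02
tcp_pos: [0.4677, 0.3642, 0.1166]
ee_rot: [[0.947, -0.322, 0.0], [-0.322, -0.947, 0.001], [0.0, -0.002, -1.0]]
wrist_force: [-0.2, -0.4, 0.6]
gripper_width: 0.007
gripper_force: 0.0
```

```bash
python3 look.py w4
```

```text
[0.46767126 0.364203   0.11661283] [-0.21763263 -0.41671922  0.59554089] -18.776832127111145
radius 0.03067035166127872
```

View pics/w4.png

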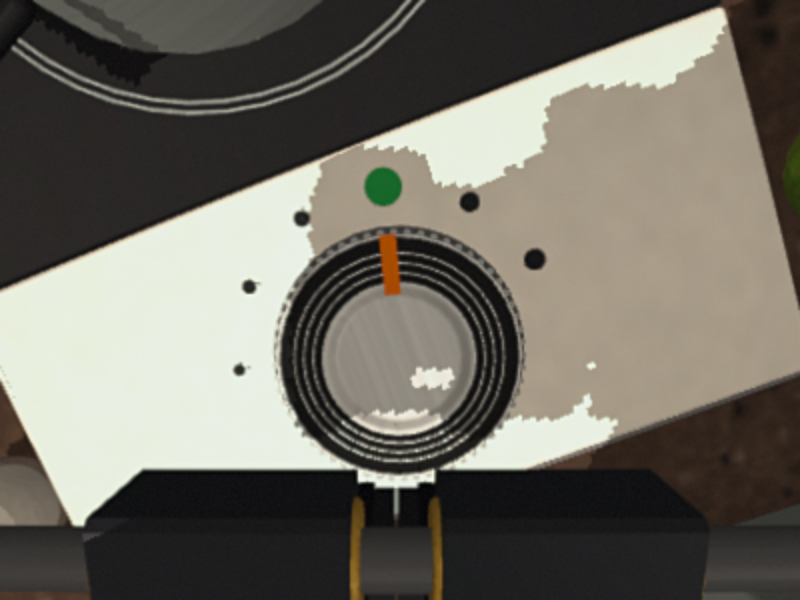

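The pointer at (390,265) rests at the green mark at (383,186), and the gripper is clear. I'll hand in the job.

```bash
python3 -c "
from station import r
print(r.finish_job())"
```

```text
the job is handed in; nothing more can be done
None
```

The dial was turned one click clockwise to the green mark and released, and the last wrist picture shows the pointer resting there with the gripper clear; the job is handed in (no verdict was returned).

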